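# Wedge the snowshoe into the bench clamp

### The arm

A 7-joint arm with a two-finger parallel gripper is mounted at the origin on the work surface. World frame = base frame: x ahead of the robot, y to its left, z up, the work surface at z = 0. Lengths are in m, angles in rad, forces in N, time in s.
With the tool pointing down it reaches from about 0.35 to 0.9 m from the base axis. Payload 8.1 kg.
Tool frame: the origin (TCP) lies at the very end of the fingers, on their centre line; the grasp point (between the pads) lies arm.hold_point_z behind it (arm.hold_point_z is the distance from the TCP to the grasp point, in m); z points along the fingers, y is the line along which they close (so a half turn about z gives the same grasp; the last joint's range is limited). The gripper opens to 92 mm and grips with 3 to 60 N. Pads are 19 mm wide; open, the fingers measure 130 mm over their backs; the gripper's body (75 mm by 190 mm) begins 47 mm behind the grasp point.
Start: joints at [1.169, 0.434, 0.025, 1.573, -0.012, 1.134, -0.075], TCP at [0.184, -0.597, 0.227] pointing down, gripper open.
Joint ranges: [-2.62, 2.62], [-0.44, 2.09], [-1.27, 1.32], [0.08, 2.57], [-1.32, 4.46], [0.12, 2], [-2.74, 2.74]. Speed limits (rad/s): [2.22, 2.22, 3.01, 3.01, 3.14, 3.14, 3.14].

### API

Orientations are given as a rotation vector (axis times angle).
In Python, from cell import arm, vision, job, cut_out gives the robot as it stands. The module is installed in compiled form; this text tells all that it offers.
- The arm moves only by the tool play_rows, never from a script. Its argument "increments" is text: rows parted by semicolons, each of 5 numbers parted by spaces: the shift along the tool's x, y, z in cm, then the turn about the tool's z in degrees, then the opening, from -1 (shut) to 1 (fully open), so that 0 is half open. A call has 1 to 5 rows; each row shifts and turns the commanded pose from where the row before left it, along the tool's axes as they then stand; what a row does not reach is not made up. A row lasts 1/12 s, in which the tool goes at most 41.7 mm and 7.16 degrees, less where a joint would pass 70% of its speed; a pose out of reach is approached as far as the arm can. A call is refused whole if a number of a shift passes 4.17 or a number of a turn 7.16, either way. A call with a gripper value outside its range is refused whole. The fingers move at their own pace and stop on an object; "grip_force" is the grip in N (left out, the last holds). Time passes only in rows, so rows that do not move let the fingers close. It gives the time, the measured TCP pose, the force, the opening and the grip force at its end, in the units of the state.
- arm.observe(): the state, without advancing time (a new reading comes with each control period).
- vision.get_image(name): name is "side" or "top"; returns a dict with "frame" (420x560x3 uint8, red, green, blue), "z_map" (420x560 float32, m along the optical axis (not along the pixel's ray), 0 where there is no reading), "mtx" (3x3 intrinsics, pixels), "cam_to_world" (4x4, takes a point from camera to world coordinates). Camera axes: x right, y up, looking along -z (the intrinsics and any distortion apply to the point x, -y, -z); pixel columns grow to the right and rows downward; lengths in m; the calibration is good to about 2 mm. A picture is of the moment at which its call begins.
- job.sign_off(): hands the job in; it is judged then, once.
Trained networks look in a picture, given as the dict that the camera call returned (one of the last four; its "shot" number tells which), for a name from the list of things; names that differ only in an ending like _2 or _b are one class to them, and where a whole thing is asked for, a point or a joint stands for the part that bears it (a point fixed in the world has none). Each returns a list of dicts, best first, with "confidence" (0 to 1); they miss things now and then, are a little off and sometimes report something else, mostly with a low value. They report only what shows in the picture. A call takes as long as a camera call. They do not tell look-alikes from the thing itself.
- cut_out(query, picture): "mask" (420x560 bool, what is visible of it) and "point" ([row, column] in pixels, amid what is visible of it).
The state is a dict: "clock": time; "joints": joint angles; "dq": joint speeds; "joint_efforts": joint torques, N m; "position": TCP position; "ee_rot": TCP orientation; "force": force on the tool from outside, world axes, zero at the start; "ft_torque": the same for the moment, N m; "width": opening from 0.0 (shut) to 1.0 (fully open); "gripper_force": force on a finger pad.
Only numpy, scipy, OpenCV 4.12 (cv2) and the standard library are available. Lean on these libraries where they do the work, as an engineer would, in place of code of your own. Each camera call takes 0.05 s, during which the arm holds its last target. There are 200 camera calls.

### The job

The blue snowshoe's tail tube lies in its bench clamp: lock it by tapping the orange wedge down with the green-footed palm tamper, in at least two separate taps with the tamper lifted clear in between, until the wedge is fully home and goes no further. Drive it with the tamper only, leave the black wedge of the empty clamp as it is, and stand the tamper back upright on the worktop.

Things in the scene. Friction and masses are not known exactly. Their poses are not given: they have to be found in the camera images.
- tamper: Palm tamper standing upright, loose, 0.3 to 0.55 kg: round green foot 44 mm in diameter, 28 mm high; above it a steel grip post 26 mm in diameter up to 95 mm height; dark knob 31 mm in diameter on top, 105 mm in all. Origin: centre of the foot's flat underside, z up along the post. Take it from above by the post (e.g. at 80 mm height), strike with the underside.
- wedge (a joint): How far the orange wedge has gone down its upright slot, in m. It starts between 0 and 0.008 and stops rigidly at 0.024 (fully home), when the underside of its head sits on the clamp's top face. It slides straight down only, stiffly (about 8 N to move it), and stays where it is left.
- wedge_top (a point): Centre of the flat top of the orange wedge's head, z up; moves down with it. Head 50 x 54 mm, 10 mm thick; its top is 72 mm above the worktop when home, up to 96 mm before. The silver clamp around it (110 x 76 mm, top face at 62 mm) is fixed and holds the tail of a blue-framed snowshoe, which reaches 0.48 m beyond it, away from the robot, 40 mm high near the clamp.
- spare_wedge (a joint): How far the black wedge of the second, empty clamp (same shape and sizes, no snowshoe in it) has gone down, in m, 0 to 0.024; to be left as it is.
Mind the look-alikes: they are no part of the job. Several things look just like the tamper: the one meant starts farthest to the robot's left. Several things look just like the part that bears spare_wedge: the one meant starts farthest to the robot's left.

How it is judged:
By the outcome, as a careful person would: the job done as asked, in the order asked, and still so for the second after the job is handed in, with the robot touching nothing.
It also fails if it takes over 45 s, if anything falls off the work surface, if the arm or the gripper's body presses on something with over 40 N, if the wrist force passes 120 N, or if a joint passes its speed limit or range.

## Working session

There is one attempt and no reset: what is moved stays moved. The work goes in short steps, Python scripts to look and compute and a tool call to move; the robot and the scene stay as the last step left them, time stands still between calls to the robot, and variables do not carry over. Pictures are saved under pics/ and viewed, at most 10 in all, crops included, and the job is handed in when it is done.

Besides the shell and the picture viewer there is one more tool, called after "Emit:" as name(argument=value, ...) on one line, values as JSON. play_rows: Moves the arm, as the interface text tells. Its arguments: {"type":"object","properties":{"increments":{"type":"string"},"grip_force":{"type":"number"}},"required":["increments"]}

```bash
mkdir -p pics
cat > h.py <<'E'
import numpy as np, cv2
from cell import arm, vision, job, cut_out
def pts(p):
    z=p["z_map"]; K=p["mtx"]; v,u=np.mgrid[:420,:560]
    c=np.stack([(u-K[0,2])/K[0,0]*z,-(v-K[1,2])/K[1,1]*z,-z,np.ones_like(z)],-1)
    w=(c@p["cam_to_world"].T)[...,:3]; w[z==0]=np.nan; return w
def save(p,n): cv2.imwrite("pics/"+n,cv2.cvtColor(p["frame"],cv2.COLOR_RGB2BGR))
E
python3 - <<'E'
from h import *
s=arm.observe(); print(s["position"],s["ee_rot"],s["width"],arm.hold_point_z,s["clock"])
for n in("top","side"):
    p=vision.get_image(n); save(p,n+"0.png"); w=pts(p); print(n,p["cam_to_world"].round(2).tolist())
    for q in("tamper","wedge","spare_wedge"):
        for d in cut_out(q,p)[:5]:
            m=d["mask"]; x=w[m]; x=x[~np.isnan(x[:,0])]; zt=np.percentile(x[:,2],97); t=x[x[:,2]>zt-.008]
            print(n,q,round(d["confidence"],2),d["point"],m.sum(),"med",np.median(x,0).round(3),"top",zt.round(3),((t.min(0)+t.max(0))/2).round(3),(t.max(0)-t.min(0)).round(3))
E
```

```text
[ 0.18380496 -0.59682089  0.22596118] [-3.10511358e+00 -4.67356379e-01  5.51451081e-04] 1.0017931670259954 0.0188 0.0
top [[-0.02, 0.98, -0.18, 0.36], [-1.0, -0.02, 0.01, -0.03], [0.01, 0.18, 0.98, 1.22], [0.0, 0.0, 0.0, 1.0]]
top tamper 0.68 [247.2, 354.8] 382 med [ 0.482 -0.229  0.058] top 0.108 [ 0.485 -0.234  0.105] [0.029 0.03  0.009]
top tamper 0.67 [236.2, 397.7] 426 med [ 0.495 -0.317  0.051] top 0.108 [ 0.498 -0.323  0.106] [0.03  0.029 0.012]
top wedge 0.58 [253.9, 261.9] 636 med [ 0.471 -0.025  0.096] top 0.1 [ 0.47  -0.026  0.098] [0.05  0.053 0.011]
top spare_wedge 0.75 [161.0, 358.8] 546 med [ 0.666 -0.233  0.096] top 0.101 [ 0.665 -0.232  0.098] [0.05  0.055 0.01 ]
top spare_wedge 0.74 [238.5, 151.6] 630 med [0.506 0.225 0.093] top 0.097 [0.506 0.225 0.094] [0.059 0.062 0.01 ]
side [[0.95, 0.16, -0.26, 0.31], [-0.31, 0.48, -0.82, -0.82], [-0.01, 0.86, 0.5, 0.58], [0.0, 0.0, 0.0, 1.0]]
side tamper 0.87 [304.2, 277.8] 1152 med [ 0.482 -0.248  0.045] top 0.107 [ 0.484 -0.238  0.103] [0.03  0.031 0.009]
side tamper 0.76 [336.8, 302.4] 1267 med [ 0.493 -0.336  0.052] top 0.107 [ 0.497 -0.327  0.103] [0.029 0.029 0.009]
side wedge 0.7 [221.5, 241.1] 507 med [ 0.468 -0.041  0.096] top 0.098 [ 0.469 -0.029  0.095] [0.051 0.054 0.009]
side spare_wedge 0.97 [260.0, 377.3] 818 med [ 0.661 -0.243  0.096] top 0.098 [ 0.666 -0.234  0.095] [0.052 0.057 0.009]
side spare_wedge 0.83 [171.1, 233.6] 299 med [0.503 0.207 0.093] top 0.095 [0.504 0.222 0.091] [0.053 0.062 0.009]
```

View pics/top0.png

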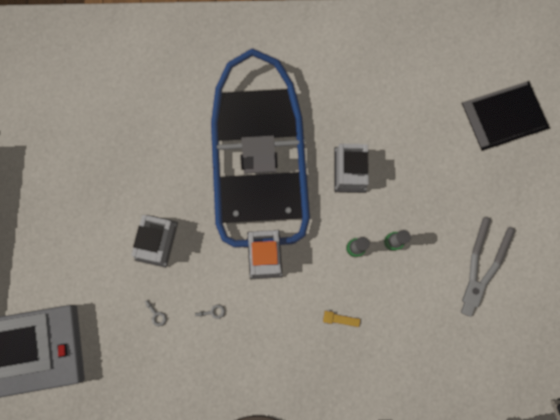

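View pics/side0.png

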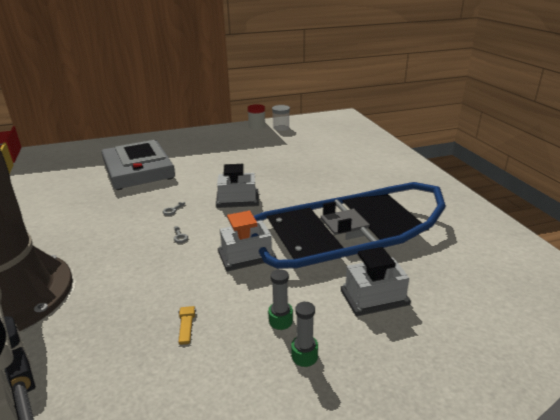

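Top view: orange wedge is at (262,254). Black-wedge clamps are at (152,238) and (359,161), both to be left alone. The tampers are at (355,247), y≈-0.235, and (398,237), y≈-0.325. The one farthest left (larger y) is (355,247), which is (278,304) in the side view. I'll confirm that in a crop.

Run:
```python
import cv2
a=cv2.imread("pics/top0.png")[200:300,220:440]
cv2.imwrite("pics/crop.png",cv2.resize(a,None,fx=3.5,fy=3.5,interpolation=cv2.INTER_CUBIC))
```

```text
(no output)
```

View pics/crop.png

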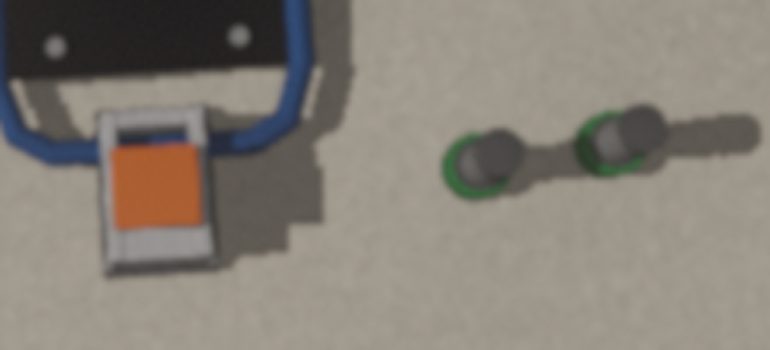

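Emit:
play_rows(increments="2.6 -1.7 0 0 1;2.6 -1.7 0 0 1;2.6 -1.7 0 0 1;2.6 -1.7 0 0 1;2.6 -1.7 0 0 1")

```text
clock: 0.82
position: [0.2839, -0.4766, 0.2268]
ee_rot: [3.106, 0.467, 0.0]
force: [0.5, -0.2, 0.2]
width: 1.001
gripper_force: 0.0
```

The crop shows two upright tampers. The left one, crop (475,165), is nearer the orange wedge and is the one meant.

Emit:
play_rows(increments="2.6 -1.7 0 0 1;2.6 -1.7 0 0 1;2.6 -1.7 0 0 1;2.6 -1.7 0 0 1;2.6 -1.7 0 0 1")

```text
clock: 1.23
position: [0.3832, -0.3571, 0.227]
ee_rot: [3.106, 0.467, 0.0]
force: [-0.4, -1.0, -0.2]
width: 1.001
gripper_force: 0.0
```

Emit:
play_rows(increments="2.6 -1.7 0 0 1;2.6 -1.7 0 0 1;2.6 -1.7 0 0 1;2.6 -1.7 0 0 1;2.6 -1.7 0 0 1")

```text
clock: 1.65
position: [0.4825, -0.2376, 0.2269]
ee_rot: [3.106, 0.467, 0.0]
force: [0.7, -0.7, 0.1]
width: 1.0
gripper_force: 0.0
```

Emit:
play_rows(increments="0 0 0 -7 1;0 0 0 -7 1;0 0 0 -7 1;0 0 0 -7 1;0 0 0 -7 1")

```text
clock: 2.07
position: [0.4817, -0.2388, 0.2268]
ee_rot: [2.818, 1.389, -0.0]
force: [-0.3, -0.3, -0.3]
width: 0.999
gripper_force: 0.0
```

Emit:
play_rows(increments="0 0 0 -7 1;0 0 0 -7 1;0 0 0 -7 1;0 0 0 -7 1;0 0 0 -7 1")

```text
clock: 2.48
position: [0.4816, -0.2389, 0.2268]
ee_rot: [2.27, 2.171, -0.0]
force: [1.0, -0.2, -0.6]
width: 1.002
gripper_force: 0.0
```

```bash
cat > rel.py <<'E'
from h import *
from scipy.spatial.transform import Rotation as R
import sys
s=arm.observe(); r=R.from_rotvec(s["ee_rot"]).as_matrix()
t=np.array(eval(sys.argv[1])); print("pos",s["position"].round(4),"x",r[:,0].round(3),"z",r[:,2].round(3),"tool shift cm",(r.T@(t-s["position"])*100).round(2),"j",np.round(s["joints"],2),"F",s["force"],s["clock"])
E
python3 rel.py "[.485,-.236,.061]"
```

```text
pos [ 0.4816 -0.2389  0.2268] x [ 0.044  0.999 -0.   ] z [ 0. -0. -1.] tool shift cm [ 0.31  0.33 16.58] j [ 0.67  0.33 -0.4   1.76  0.14  1.08  0.18] F [ 1.03124912 -0.17314671 -0.6383973 ] 2.4833
```

Emit:
play_rows(increments="0.3 0.3 3.0 0 1;0 0 3.0 0 1;0 0 3.0 0 1;0 0 3.0 0 1;0 0 2.5 0 1")

```text
clock: 2.9
position: [0.4842, -0.2359, 0.08]
ee_rot: [-2.276, -2.164, 0.0]
force: [0.0, 0.8, -1.3]
width: 1.002
gripper_force: 0.0
```

Emit:
play_rows(increments="0 0 1.2 0 1;0 0 0.8 0 1;0 0 0 0 -1;0 0 0 0 -1;0 0 0 0 -1", grip_force=50)

```text
clock: 3.32
position: [0.4857, -0.2363, 0.0628]
ee_rot: [2.275, 2.164, 0.001]
force: [-1.0, 1.0, 0.5]
width: 0.831
gripper_force: 0.0
```

Emit:
play_rows(increments="0 0 0 0 -1;0 0 0 0 -1;0 0 0 0 -1;0 0 0 0 -1;0 0 0 0 -1")

```text
clock: 3.73
position: [0.4849, -0.2361, 0.062]
ee_rot: [2.276, 2.164, 0.0]
force: [0.7, -0.9, -0.4]
width: 0.466
gripper_force: 0.0
```

Emit:
play_rows(increments="0 0 0 0 -1;0 0 0 0 -1;0 0 0 0 -1;0 0 0 0 -1;0 0 0 0 -1")

```text
clock: 4.15
position: [0.485, -0.236, 0.0618]
ee_rot: [2.276, 2.165, 0.0]
force: [0.9, 0.8, -0.0]
width: 0.325
gripper_force: 50.0
```

Emit:
play_rows(increments="0 0 -0.5 0 -1;0 0 -2.5 0 -1;0 0 -3 0 -1;0 0 -3 0 -1;0 0 -3 0 -1")

```text
clock: 4.57
position: [0.4837, -0.2355, 0.1826]
ee_rot: [-2.275, -2.164, 0.001]
force: [1.6, -0.8, -5.0]
width: 0.319
gripper_force: 50.0
```

```bash
python3 rel.py "[.469,-.028,.18]"
python3 - <<'E'
from h import *
p=vision.get_image("side"); save(p,"side1.png"); print(arm.observe()["width"])
E
```

```text
pos [ 0.4837 -0.2355  0.1826] x [0.05  0.999 0.001] z [-0.002  0.001 -1.   ] tool shift cm [20.65 -2.51  0.28] j [ 0.66  0.37 -0.4   1.82  0.17  0.99  0.14] F [ 1.64976417 -0.84409841 -5.00921206] 4.5667
0.317698075307176
```

View pics/side1.png

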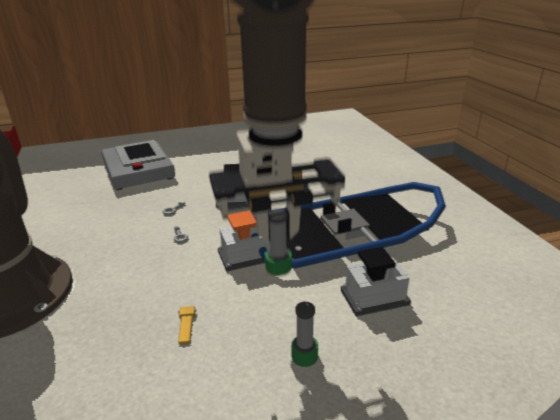

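Tamper is held upright at pixel (278,245), foot clear of the table; the other one is untouched at (305,335).

Emit:
play_rows(increments="2 -0.25 0 0 -1;2.5 -0.3 0 0 -1;2.5 -0.3 0 0 -1;2.5 -0.3 0 0 -1;2.5 -0.3 0 0 -1")

```text
clock: 5.03
position: [0.4753, -0.1143, 0.1813]
ee_rot: [-2.276, -2.164, 0.001]
force: [-0.0, -0.5, -4.5]
width: 0.321
gripper_force: 50.0
```

Emit:
play_rows(increments="2.5 -0.3 0 0 -1;2.5 -0.3 0 0 -1;2.5 -0.3 0 0 -1;1.1 -0.15 0 0 -1;0 0 0 0 -1")

```text
clock: 5.45
position: [0.4694, -0.0258, 0.1816]
ee_rot: [-2.271, -2.169, -0.0]
force: [0.1, -0.2, -4.6]
width: 0.321
gripper_force: 50.0
```

```bash
python3 rel.py "[.469,-.028,.158]"
python3 - <<'E'
from h import *
for n in("side","top"):
    p=vision.get_image(n); save(p,n+"2.png"); w=pts(p)
    for q in("tamper","wedge"):
        for d in cut_out(q,p)[:2]:
            x=w[d["mask"]]; x=x[~np.isnan(x[:,0])]; print(n,q,round(d["confidence"],2),d["point"],np.percentile(x,[3,50,97],axis=0).round(3).tolist())
E
```

```text
pos [ 0.4694 -0.0258  0.1816] x [0.046 0.999 0.001] z [-0.001  0.001 -1.   ] tool shift cm [-0.23 -0.03  2.36] j [ 0.35  0.28 -0.5   1.96  0.16  0.94 -0.27] F [ 0.08226092 -0.2171926  -4.621777  ] 5.45
side tamper 0.93 [339.1, 303.2] [[0.477, -0.346, 0.004], [0.493, -0.336, 0.047], [0.513, -0.316, 0.107]]
side tamper 0.85 [189.6, 239.1] [[0.449, -0.047, 0.124], [0.467, -0.038, 0.166], [0.486, -0.021, 0.226]]
side wedge 0.78 [222.2, 240.7] [[0.445, -0.055, 0.065], [0.468, -0.041, 0.096], [0.491, -0.007, 0.098]]
top tamper 0.92 [237.8, 395.7] [[0.481, -0.336, 0.017], [0.495, -0.316, 0.066], [0.514, -0.303, 0.108]]
```

View pics/side2.png

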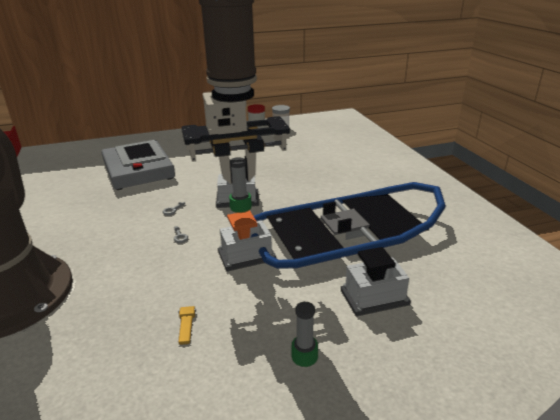

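Tamper foot (240,203) hangs over the orange wedge (243,222). First tap.

Emit:
play_rows(increments="-0.2 0 1.0 0 -1;0 0 0.9 0 -1;0 0 0.4 0 -1;0 0 0.4 0 -1;0 0 0.4 0 -1", grip_force=60)

```text
clock: 6.17
position: [0.4698, -0.0312, 0.1503]
ee_rot: [-2.277, -2.164, 0.001]
force: [-2.4, -1.2, 3.5]
width: 0.318
gripper_force: 60.0
```

Emit:
play_rows(increments="0 0 0.4 0 -1;0 0 0 0 -1")

```text
clock: 6.33
position: [0.4697, -0.031, 0.146]
ee_rot: [-2.276, -2.165, 0.001]
force: [0.1, 0.2, -4.6]
width: 0.321
gripper_force: 60.0
```

Emit:
play_rows(increments="0 0 -1.5 0 -1;0 0 -1.5 0 -1;0.2 0 -1.5 0 -1;0 0 0 0 -1")

```text
clock: 6.67
position: [0.4721, -0.0282, 0.194]
ee_rot: [2.274, 2.163, 0.006]
force: [0.3, 0.7, -4.7]
width: 0.32
gripper_force: 60.0
```

```bash
cat > wz.py <<'E'
from h import *
for n in("side",):
    p=vision.get_image(n); save(p,"last.png"); w=pts(p)
    for q in("tamper","wedge"):
        for d in cut_out(q,p)[:2]:
            x=w[d["mask"]]; x=x[~np.isnan(x[:,0])]; print(n,q,round(d["confidence"],2),d["point"],np.percentile(x,[3,50,97],axis=0).round(3).tolist())
E
python3 rel.py "[.469,-.028,.132]";python3 wz.py
```

```text
pos [ 0.4721 -0.0282  0.194 ] x [0.05  0.999 0.001] z [ 0.005  0.    -1.   ] tool shift cm [ 0.   -0.33  6.2 ] j [ 0.36  0.27 -0.5   1.95  0.16  0.96 -0.26] F [ 0.25040159  0.67557228 -4.72388742] 6.6667
side tamper 0.72 [340.0, 302.2] [[0.478, -0.347, 0.005], [0.493, -0.336, 0.048], [0.513, -0.316, 0.106]]
side tamper 0.63 [184.2, 240.2] [[0.453, -0.05, 0.14], [0.469, -0.04, 0.18], [0.486, -0.026, 0.238]]
side wedge 0.83 [226.0, 241.8] [[0.445, -0.054, 0.053], [0.468, -0.037, 0.084], [0.493, -0.002, 0.086]]
```

First tap drove it to about 84 mm (12 mm left), tamper lifted clear. Second tap, slow near the end.

Emit:
play_rows(increments="0 -0.2 1.6 0 -1;0 0 1.6 0 -1;0 0 1.2 0 -1;0 0 0.4 0 -1;0 0 0.4 0 -1")

```text
clock: 7.23
position: [0.4675, -0.029, 0.1389]
ee_rot: [-2.276, -2.164, 0.002]
force: [-4.0, -0.5, 4.5]
width: 0.318
gripper_force: 60.0
```

Emit:
play_rows(increments="0 0 0.3 0 -1;0 0 0.2 0 -1;0 0 0.1 0 -1")

```text
clock: 7.48
position: [0.4678, -0.029, 0.1337]
ee_rot: [-2.276, -2.165, 0.001]
force: [-4.9, -0.3, 8.9]
width: 0.316
gripper_force: 60.0
```

Emit:
play_rows(increments="0 0 0.1 0 -1;0 0 0.1 0 -1")

```text
clock: 7.65
position: [0.4687, -0.029, 0.1334]
ee_rot: [2.276, 2.164, 0.001]
force: [-11.0, -1.8, 35.2]
width: 0.319
gripper_force: 60.0
```

Force jumped to 35 N with no motion: it is at the rigid stop. Lifting and checking.

Emit:
play_rows(increments="0 0 -0.4 0 -1;0 0 -1.5 0 -1;0 0 -1.8 0 -1;0 0 -1.8 0 -1;0 0 0 0 -1")

```text
clock: 8.07
position: [0.4705, -0.0286, 0.1896]
ee_rot: [2.274, 2.162, 0.007]
force: [0.9, -0.1, -4.8]
width: 0.318
gripper_force: 60.0
```

```bash
python3 rel.py "[.485,-.2,.18]";python3 wz.py
```

```text
pos [ 0.4705 -0.0286  0.1896] x [0.05  0.999 0.   ] z [ 0.006 -0.    -1.   ] tool shift cm [-17.05   2.3    0.97] j [ 0.36  0.27 -0.5   1.96  0.16  0.95 -0.27] F [ 0.91853717 -0.06814086 -4.84967925] 8.0667
side tamper 0.8 [336.7, 301.9] [[0.478, -0.347, 0.006], [0.493, -0.336, 0.049], [0.513, -0.317, 0.106]]
side tamper 0.76 [185.8, 239.9] [[0.451, -0.05, 0.06], [0.468, -0.04, 0.173], [0.49, 0.165, 0.234]]
side wedge 0.71 [229.5, 242.9] [[0.444, -0.055, 0.066], [0.467, -0.034, 0.073], [0.491, -0.004, 0.074]]
```

View pics/last.png

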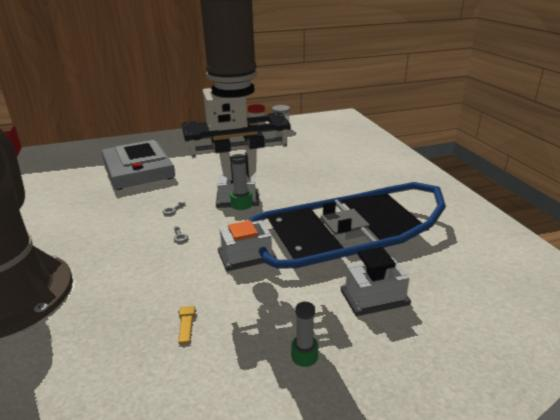

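Wedge top is now at 0.073 and the orange head (243,229) sits on the clamp. Taking the tamper back near its original spot.

Emit:
play_rows(increments="-1.5 0.2 0 0 -1;-2.5 0.3 0 0 -1;-2.5 0.3 0 0 -1;-2.5 0.3 0 0 -1;-2.5 0.3 0 0 -1")

```text
clock: 8.63
position: [0.4756, -0.1455, 0.1852]
ee_rot: [-2.275, -2.164, 0.002]
force: [0.3, 0.1, -4.7]
width: 0.319
gripper_force: 60.0
```

Emit:
play_rows(increments="-2.5 0.3 0 0 -1;-2.5 0.3 0 0 -1;-2 0.3 0 0 -1;-0.6 0 0 0 -1;0 0 0 0 -1")

```text
clock: 9.05
position: [0.4805, -0.2229, 0.185]
ee_rot: [-2.279, -2.16, 0.002]
force: [1.0, 0.0, -5.3]
width: 0.316
gripper_force: 60.0
```

Emit:
play_rows(increments="0 0 2.5 0 -1;0 0 2.8 0 -1;0 0 2.5 0 -1;0 0 2.5 0 -1;0 0 1 0 -1")

```text
clock: 9.47
position: [0.4794, -0.2185, 0.0701]
ee_rot: [-2.271, -2.163, 0.002]
force: [-0.1, 0.4, -4.6]
width: 0.318
gripper_force: 60.0
```

Emit:
play_rows(increments="0 0 0.4 0 -1;0 0 0.2 0 -1;0 0 0 0 -1")

```text
clock: 9.72
position: [0.4822, -0.2204, 0.0683]
ee_rot: [2.276, 2.165, 0.001]
force: [-0.3, -0.2, -4.5]
width: 0.32
gripper_force: 60.0
```

Emit:
play_rows(increments="0 0 0.1 0 -1;0 0 0 0 -1")

```text
clock: 9.88
position: [0.4824, -0.221, 0.0678]
ee_rot: [2.275, 2.164, 0.001]
force: [-0.6, -0.0, -5.8]
width: 0.318
gripper_force: 60.0
```

Emit:
play_rows(increments="0 0 0.3 0 -1;0 0 0.1 0 -1;0 0 0 0 -1")

```text
clock: 10.13
position: [0.4815, -0.2209, 0.0627]
ee_rot: [2.277, 2.165, -0.0]
force: [-0.4, -0.4, -5.3]
width: 0.319
gripper_force: 60.0
```

Emit:
play_rows(increments="0 0 0.1 0 -1;0 0 0 0 -1")

```text
clock: 10.3
position: [0.4817, -0.2209, 0.0618]
ee_rot: [2.276, 2.165, 0.0]
force: [0.1, -1.0, -4.3]
width: 0.315
gripper_force: 60.0
```

Emit:
play_rows(increments="0 0 0.1 0 -1;0 0 0 0 -1")

```text
clock: 10.47
position: [0.482, -0.221, 0.0617]
ee_rot: [2.276, 2.164, 0.0]
force: [-2.4, 0.8, 7.4]
width: 0.316
gripper_force: 60.0
```

Foot is on the table. Opening and retreating straight up.

Emit:
play_rows(increments="0 0 0 0 0;0 0 0 0 0;0 0 0 0 0.3;0 0 0 0 0.6;0 0 0 0 1")

```text
clock: 10.88
position: [0.4817, -0.2208, 0.0607]
ee_rot: [2.276, 2.165, 0.0]
force: [-0.5, -0.2, 0.0]
width: 0.631
gripper_force: 0.0
```

Emit:
play_rows(increments="0 0 0 0 1;0 0 0 0 1;0 0 0 0 1;0 0 0 0 1;0 0 0 0 1")

```text
clock: 11.3
position: [0.4815, -0.2208, 0.0607]
ee_rot: [-2.277, -2.165, 0.0]
force: [0.2, 0.7, -0.1]
width: 0.982
gripper_force: 0.0
```

Emit:
play_rows(increments="0 0 -1 0 1;0 0 -3 0 1;0 0 -3 0 1;0 0 -3 0 1;0 0 -3 0 1")

```text
clock: 11.72
position: [0.4813, -0.2205, 0.1929]
ee_rot: [2.276, 2.165, 0.0]
force: [0.6, -0.3, -0.0]
width: 1.004
gripper_force: 0.0
```

```bash
python3 rel.py "[.485,-.2,.18]";python3 wz.py
```

```text
pos [ 0.4813 -0.2205  0.1929] x [0.05  0.999 0.   ] z [ 0.  0. -1.] tool shift cm [2.07 0.26 1.29] j [ 0.64  0.35 -0.41  1.82  0.16  1.    0.12] F [ 0.55959718 -0.27075612 -0.03487302] 11.7167
side tamper 0.79 [298.9, 274.8] [[0.462, -0.243, 0.004], [0.478, -0.233, 0.048], [0.495, -0.214, 0.107]]
side tamper 0.6 [336.7, 300.3] [[0.478, -0.347, 0.006], [0.493, -0.337, 0.048], [0.512, -0.317, 0.107]]
side wedge 0.55 [231.1, 243.5] [[0.445, -0.055, 0.066], [0.47, -0.042, 0.072], [0.492, -0.007, 0.074]]
```

View pics/last.png

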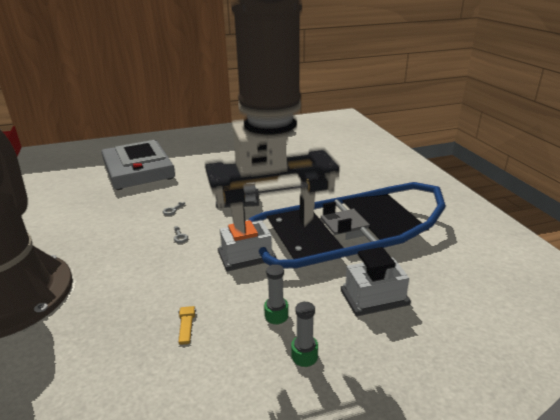

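The tamper stands upright at (275,295), the wedge is home at (243,230), and the gripper is clear of everything.

```bash
python3 -c "
from cell import job
print(job.sign_off())"
```

```text
the job is handed in; nothing more can be done
None
```

I drove the orange wedge fully home in two separate taps with the tamper lifted clear in between, left the black wedge alone, stood the tamper back upright and handed the job in at about 12 s.

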